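Hold the spread snap ring at the axle groove

TASK

Clear the loose keeper bar off the end of the trolley wheel's axle stub and lay it flat, lengthwise, in the empty compartment of the green tray. Then take the snap-ring pliers by their red handles, squeeze them fully so that the ring on their tips is spread, and slide the ring level down over the end of the stub until it lies at the groove, on the brass washer. Finish there, still holding the pliers squeezed with the ring spread: do not let go or put them down, and leave the other bracket, the glue bottle and the birdhouse alone.

Things in the scene. Friction and masses are not known exactly. Their poses are not given: they have to be found in the camera images.
- wheel: Fixed trolley wheel lying flat on the bench: black tyre of 160 mm diameter, top 50 mm above the bench; blue hub boss of 60 mm diameter up to 79 mm; on it a brass washer of 50 mm diameter with its top face at 85 mm; out of it stands the upright steel axle stub. Origin on the axle line at bench level. The wheel does not turn.
- groove (a point): Point on the axle line 87 mm above the bench: where the ring's middle plane lies when the ring rests on the washer. The groove (28 mm diameter, 6 mm wide) begins directly on the washer's top face; above it the stub is 32 mm in diameter.
- stub_top (a point): Centre of the flat end of the axle stub, 120 mm above the bench; the last 3 mm taper from 32 to 26 mm diameter.
- bar: Loose keeper bar, bare steel plate 110 x 34 x 5 mm (long side x, short side y), 0.17 kg, with a yellow grip lug 20 mm (x) x 14 mm (y) standing 30 mm high in its middle (top 35 mm above the underside). At the start it lies across the flat end of the stub, turned by up to 1.2 rad. Origin: centre of its underside.
- tray: Fixed green tray 136 x 115 mm, two long compartments side by side, each 126 mm (x) by about 50 mm (y) inside; floor 4 mm above the bench, walls 5 mm thick up to 16 mm above the bench. Origin: centre of the underside. The compartment on its +y side is empty, the one on its -y side holds the flat bracket. The tray may stand left or right of the wheel.
- tray_free (a point): Centre of the floor of the empty compartment; x along its length, y across it.
- flat_bracket: Bystander: flat dark steel bracket 110 x 34 x 5 mm lying in the other compartment. Origin: centre of its underside.
- pliers: Snap-ring pliers lying flat on the bench, 20 mm high at the handles, 0.27 kg; origin on the rivet axis at the underside, x towards the ring, z up. Two red handles reach 23 to 85 mm behind the rivet (-x). Squeezing them spreads the jaws. The snap ring is already hooked on the tips and stays there; at rest jaws and ring reach 91 mm ahead of the rivet.
- handles (a point): Point midway between the two red handles, 55 mm behind the rivet, 10 mm above the pliers' underside: grip here across y. Handles are 20 mm high; over their outsides 53 mm wide here at rest (68 mm at their rear ends), 28 mm and parallel when fully squeezed. Squeezing here takes about 7 N against a spring and ends at a firm stop.
- ring_mid (a point): Where the stub's axis belongs in the spread ring, in the ring's middle plane, 4 mm above the pliers' underside: 53 mm ahead of the rivet when fully squeezed (65 mm at rest; the ring draws back as it spreads). The ring is dark steel, 4 mm thick; relaxed its 29 mm opening is too small for the stub, fully spread it clears it by about 3 mm.
- squeeze (a joint): How far the pliers are squeezed, as the turn of one handle in rad: 0 at rest (ring relaxed), 0.24 at the stop (ring fully spread).
- glue: Bystander: orange glue bottle, 60 mm diameter, 160 mm high, standing beside the work. Origin: centre of its underside.
- birdhouse: Bystander: small wooden birdhouse, 130 x 120 x 150 mm high, standing beside the work. Origin: centre of its underside.

How it is judged:
On the way, in this order (a step that is already met when the one before it is completed fails the run):
1. the keeper bar lies flat in the empty compartment, released (x of bar in the frame of tray_free between -0.012 and 0.012 m and y of bar in the frame of tray_free between -0.012 and 0.012 m and z of bar in the frame of tray_free between -0.004 and 0.004 m and angle between bar's own z axis and vertical below 0.06 rad and angle between the x axis of bar and the x axis of tray_free, either way round below 0.25 rad and contact force between the fingers and bar below 0.3 N and linear speed of bar below 0.02 m/s), for 0.2 s.
2. the ring, spread by squeezing the pliers, is above the end of the stub and over it (value of joint squeeze above 0.2 rad and horizontal distance between ring_mid and stub_top below 0.012 m and z of ring_mid in the frame of stub_top above 0.002 m), for 0.1 s.
At the end, for the whole second after the job is handed in: The bar lies flat, released, in the empty compartment (12 mm of its centre, 4 mm of its floor); the pliers are gripped (over 8 N), squeezed past 0.20 rad, level within 0.08 rad, at rest; the spread ring is around the stub, within 7 mm of its axis and 3 mm of groove level (all of step 1 and value of joint squeeze above 0.2 rad and horizontal distance between ring_mid and groove below 0.007 m and z of ring_mid in the frame of groove between -0.003 and 0.003 m and angle between pliers's own z axis and vertical below 0.08 rad and contact force between the fingers and pliers above 8 N and linear speed of pliers below 0.02 m/s); the arm keeps its last pose, push and grip.
It fails at once if a bystander was moved by more than 20 mm or knocked over (distance of any of flat_bracket, glue, birdhouse from where it was at the start of the episode above 0.02 m or angle between any of flat_bracket, glue, birdhouse's own z axis and vertical above 0.3 rad).
It also fails if it takes over 58 s, if anything falls off the work surface, if the arm or the gripper's body presses on something with over 40 N, if the wrist force passes 120 N, or if a joint passes its speed limit or range.

ROBOT

A 7-joint arm with a two-finger parallel gripper is mounted at the origin on the work surface. World frame = base frame: x ahead of the robot, y to its left, z up, the work surface at z = 0. Lengths are in m, angles in rad, forces in N, time in s.
With the tool pointing down it reaches from about 0.425 to 0.925 m from the base axis. Payload 6.8 kg.
Tool frame: the origin (TCP) lies midway between the tips of the shut fingers; the grasp point (between the pads) lies 19 mm behind it; y points along the fingers, z is the direction in which the jaws open and shut, and the axes are right-handed (so a half turn about y gives the same grasp; the last joint's range is limited). The gripper opens to 85 mm and grips with 20 to 120 N. Pads are 22 mm wide; open, the fingers measure 114 mm over their backs; the gripper's body (76 mm by 85 mm) begins 54 mm behind the grasp point. The pads swing forward as they close: fully open they stand 13 mm farther back than shut.
Start: joints at [1.004, 0.477, 0.022, 1.555, -0.011, 1.109, -0.083], TCP at [0.299, -0.605, 0.231] pointing down, gripper open.
Joint ranges: [-2.96, 2.96], [-0.34, 2.1], [-1.41, 1.46], [0.24, 2.44], [-1.37, 4.51], [0.17, 1.92], [-2.96, 2.96]. Speed limits (rad/s): [2.39, 2.39, 3.14, 3.14, 3.14, 3.14, 3.14].

INTERFACE

Orientations are given as a unit quaternion [w, x, y, z].
In Python, from station import bot gives the robot as it stands. The module is installed in compiled form; this text tells all that it offers.
- The arm moves only by the shell command python3 -m crank 'ROWS' [FORCE]. ROWS is JSON, a list of rows, each an object with "linear": the shift along the tool's x, y, z in m, a list of three; "dr": the turn, a rotation vector about the tool's x, y, z in degrees, a list of three; "hand": the gripper command: -1 is shut, 1 is fully open, values between are in proportion. A call has 1 to 10 rows; each row is the pose to reach, as a shift and turn from the pose commanded when the call began, along the tool's axes at that moment; what a row does not reach only later rows make up. A row lasts 1/12 s, in which the tool goes at most 41.7 mm and 7.16 degrees, less where a joint would pass 70% of its speed; a pose out of reach is approached as far as the arm can. A call with a gripper value outside its range is refused whole. The fingers move at their own pace and stop on an object; FORCE is the grip in N (left out, the last holds). Time passes only in rows, so rows that repeat a pose let the fingers close. It gives the time, the measured TCP pose, the force and the opening at its end, in the units of the state.
- bot.get_obs(): the state, without advancing time (a new reading comes with each control period).
- bot.read_camera(name): name is "scene" or "top" or "wrist"; returns the picture (420x560x3 uint8, blue, green, red); there is no depth.
- bot.camera_params(name): a dict with "K" (3x3 intrinsics, pixels), "R" (3x3) and "t" (3): a world point X has camera coordinates R X + t; the wrist camera has in their place "hand_eye" (4x4, takes a point from camera to tool coordinates, whose origin is the TCP and whose axes are the tool frame's). Camera axes: x right, y down, z forward; pixel columns grow to the right and rows downward; lengths in m; the calibration is good to about 2 mm. A picture is of the moment at which its call begins: read the wrist's pose just before it. camera_params takes no time and is no camera call.
- bot.hand_in(): hands the job in, once; it reports no verdict.
Trained networks look in the newest picture that a camera, given by its name, has taken for a name from the list of things; names that differ only in an ending like _2 or _b are one class to them, and where a whole thing is asked for, a point or a joint stands for the part that bears it (a point fixed in the world has none). Each returns a list of dicts, best first, with "score" (0 to 1); they miss things now and then, are a little off and sometimes report something else, mostly with a low value. They report only what shows in the picture. A call takes as long as a camera call.
- bot.search_frame(camera, target): "extent" ([left, top, right, bottom] in pixels, round what is visible of it).
- bot.cut_out(camera, target): "pixels" (420x560 bool, what is visible of it) and "extent" ([left, top, right, bottom] in pixels, round what is visible of it).
- bot.place_of(camera, target): "xy" ([column, row] in pixels: a listed point, or the origin of a listed thing).
The state is a dict: "t": time; "q": joint angles; "joint_vel": joint speeds; "joint_torque": joint torques, N m; "eef_pos": TCP position; "tool_rot": TCP orientation; "contact_force": force on the tool from outside, world axes, zero at the start; "torque": the same for the moment, N m; "gripper_width": opening from 0.0 (shut) to 1.0 (fully open).
Only numpy, scipy, OpenCV 4.12 (cv2) and the standard library are available. Lean on these libraries where they do the work, as an engineer would, in place of code of your own. Each camera call takes 0.05 s, during which the arm holds its last target. There are 200 camera calls.

## Working session

There is one attempt and no reset: what is moved stays moved. The work goes in short steps, Python scripts to look and compute and a shell command to move; the robot and the scene stay as the last step left them, time stands still between calls to the robot, and variables do not carry over. Pictures are saved under pics/ and viewed, about 8 in all and at most 12, crops included, and the job is handed in when it is done.

```bash
mkdir -p pics; cat > h.py <<'E'
import numpy as np, cv2
from station import bot
from scipy.spatial.transform import Rotation as Ro
def cam(name):
    p=bot.camera_params(name); K=np.array(p["K"])
    if "R" in p: return K,np.array(p["R"]),np.array(p["t"])
    o=bot.get_obs(); q=o["tool_rot"]; T=np.eye(4)
    T[:3,:3]=Ro.from_quat([q[1],q[2],q[3],q[0]]).as_matrix(); T[:3,3]=o["eef_pos"]
    C=np.linalg.inv(T@np.array(p["hand_eye"])); return K,C[:3,:3],C[:3,3]
def pix2w(c,uv,z):
    K,R,t=c; d=R.T@np.linalg.inv(K)@np.array([uv[0],uv[1],1.]); o=-R.T@t
    return o+d*(z-o[2])/d[2]
def w2pix(c,X):
    K,R,t=c; p=K@(R@np.array(X,float)+t); return p[:2]/p[2]
def toolR():
    q=bot.get_obs()["tool_rot"]; return Ro.from_quat([q[1],q[2],q[3],q[0]]).as_matrix()
E
python3 - <<'E'
from h import *
np.set_printoptions(precision=3,suppress=True)
o=bot.get_obs(); print(o); print(toolR())
ims=[]
for n in ("top","scene"):
    im=bot.read_camera(n); cv2.imwrite(f"pics/{n}0.png",im); c=cam(n); print(n,c[0][0,0],-c[1].T@c[2])
    for tg,z in (("wheel",0),("groove",.087),("stub_top",.12),("bar",.12),("tray",0),("tray_free",.004),("flat_bracket",.004),("pliers",0),("handles",.01),("ring_mid",.004),("glue",0),("birdhouse",0)):
        for r in bot.place_of(n,tg)[:2]: print(n,tg,round(r["score"],2),np.array(r["xy"]),pix2w(c,r["xy"],z))
E
```

```text
{'t': 0.0, 'q': array([ 1.004,  0.478,  0.022,  1.556, -0.011,  1.109, -0.083]), 'joint_vel': array([ 0.   ,  0.001, -0.002,  0.002,  0.   , -0.002,  0.001]), 'joint_torque': array([  0.001, -59.645,   1.608, -28.12 ,   0.012,   0.009,  -0.   ]), 'eef_pos': array([ 0.299, -0.605,  0.23 ]), 'tool_rot': array([ 0.161, -0.161,  0.689, -0.688]), 'contact_force': array([0.727, 0.173, 0.411]), 'torque': array([-0.019, -0.018,  0.037]), 'gripper_width': 0.9988623977423362}
[[-0.897 -0.001  0.443]
 [-0.443  0.002 -0.897]
 [ 0.    -1.    -0.002]]
top 483.18242978766386 [0.445 0.026 1.489]
top wheel 0.38 [209.3 228.2] [0.489 0.26  0.   ]
top groove 0.55 [305.8 182. ] [ 0.626 -0.031  0.087]
top stub_top 0.88 [303.6 182.2] [ 0.621 -0.024  0.12 ]
top bar 0.88 [302.3 180.5] [ 0.626 -0.02   0.12 ]
top bar 0.6 [443.4 190. ] [ 0.607 -0.423  0.12 ]
top tray 0.77 [207.1 228.4] [0.488 0.267 0.   ]
top tray_free 0.84 [194.1 224. ] [0.501 0.307 0.004]
top flat_bracket 0.71 [212.3 231.6] [0.478 0.25  0.004]
top pliers 0.93 [367.4 220.2] [ 0.523 -0.227  0.   ]
top handles 0.77 [371.2 236.8] [ 0.472 -0.237  
[... 159 characters left out ...]
scene 437.0649320655611 [ 1.172 -0.432  1.081]
scene wheel 0.6 [281.4 251.3] [ 0.613 -0.022  0.   ]
scene groove 0.81 [285.4 233.2] [ 0.615 -0.012  0.087]
scene stub_top 0.75 [283.3 229.1] [ 0.619 -0.023  0.12 ]
scene bar 0.73 [280.1 228.5] [ 0.613 -0.029  0.12 ]
scene tray 0.8 [338.4 182.5] [0.498 0.288 0.   ]
scene tray_free 0.73 [282.7 234.4] [0.568 0.014 0.004]
scene tray_free 0.68 [343.2 183.4] [0.513 0.296 0.004]
scene flat_bracket 0.81 [324.8 185.9] [0.487 0.239 0.004]
scene pliers 0.65 [203.7 264.4] [ 0.524 -0.231  0.   ]
scene handles 0.56 [195.2 252.9] [ 0.482 -0.234  0.01 ]
scene glue 0.86 [143. 334.] [ 0.618 -0.458  0.   ]
scene birdhouse 0.31 [205.7 263.6] [ 0.525 -0.225  0.   ]
```

```bash
python3 -c "
import cv2;a=cv2.imread('pics/top0.png');cv2.imwrite('pics/top0b.png',cv2.resize(a,(784,588)))"
```

```text
(no output)
```

View pics/top0b.png

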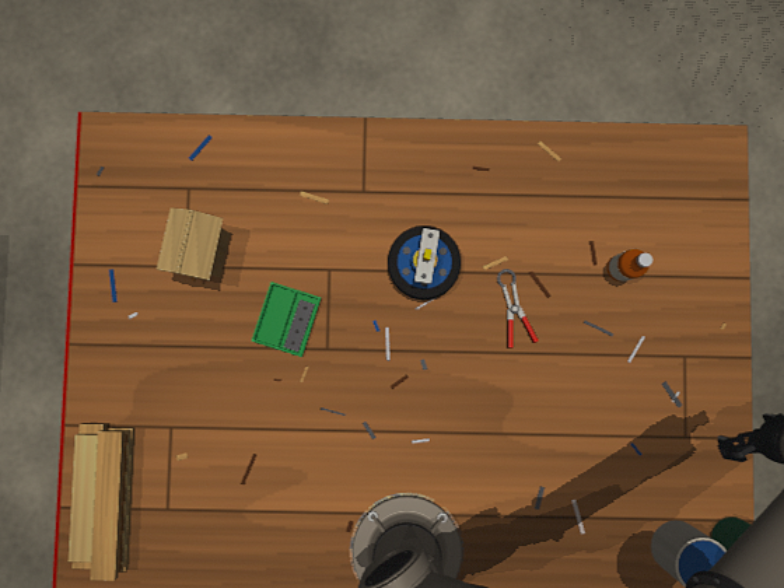

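View pics/scene0.png

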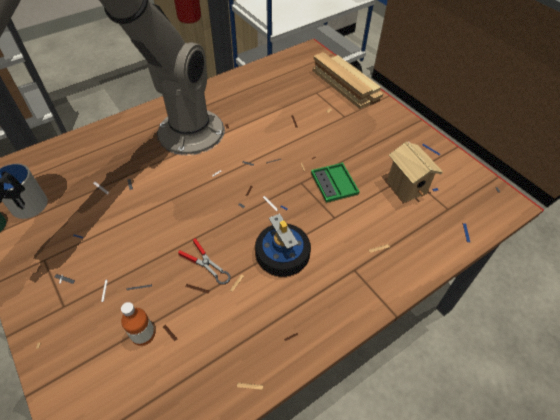

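Top view (784-px copy): wheel at (424,262) with the bar nearly along world x, tray at (288,319) with its left compartment empty, pliers rivet at (515,309) with the ring up-left, and glue at right. The scene view agrees. Next I'll get the angles from the masks.

```bash
python3 - <<'E'
from h import *
np.set_printoptions(precision=3,suppress=True)
c=cam("top"); bot.read_camera("top")
for tg,z in (("bar",.125),("tray",.016),("flat_bracket",.009),("pliers",.01)):
    r=bot.cut_out("top",tg)[0]; m=r["pixels"]
    P=np.array([pix2w(c,(u,v),z)[:2] for v,u in zip(*np.nonzero(m))])*1000
    (cx,cy),(w,h),a=cv2.minAreaRect(P.astype(np.float32)); 
    if w<h: a+=90
    ev=np.linalg.eigh(np.cov(P.T))[1][:,1]
    print(tg,r["score"],len(P),"rect",cx,cy,w,h,(a+90)%180-90,"pca",P.mean(0),np.degrees(np.arctan(ev[1]/ev[0])))
E
```

```text
bar 0.57 474 rect 619.727294921875 -28.105175018310547 36.13005447387695 111.27505493164062 -7.2102508544921875 pca [618.418 -28.107] -7.746629253939591
tray 0.64 1299 rect 490.5364990234375 272.25146484375 117.96699523925781 135.93377685546875 -16.60400390625 pca [495.113 281.449] -22.57451689299089
flat_bracket 0.56 397 rect 476.6416015625 244.92373657226562 35.34760665893555 108.04552459716797 -18.0177001953125 pca [477.457 244.881] -18.565013669114123
pliers 0.64 343 rect 527.3726806640625 -223.45510864257812 168.14405822753906 63.18106460571289 14.239863395690918 pca [ 520.588 -224.31 ] 11.947929742480135
```

```bash
python3 -m crank '[{"linear":[-0.544,-0.04,-0.376],"dr":[0,-56,0],"hand":1},{"linear":[-0.544,-0.04,-0.376],"dr":[0,-56,0],"hand":1},{"linear":[-0.544,-0.04,-0.376],"dr":[0,-56,0],"hand":1},{"linear":[-0.544,-0.04,-0.376],"dr":[0,-56,0],"hand":1},{"linear":[-0.544,-0.04,-0.376],"dr":[0,-56,0],"hand":1},{"linear":[-0.544,-0.04,-0.376],"dr":[0,-56,0],"hand":1},{"linear":[-0.544,-0.04,-0.376],"dr":[0,-56,0],"hand":1},{"linear":[-0.544,-0.04,-0.376],"dr":[0,-56,0],"hand":1},{"linear":[-0.544,-0.04,-0.376],"dr":[0,-56,0],"hand":1},{"linear":[-0.544,-0.04,-0.376],"dr":[0,-56,0],"hand":1}]'
cat >> h.py <<'E'
def delta(xyz,zang):
    "shift/turn in tool axes to TCP xyz, tool down, tool z at world angle zang (deg)"
    R=toolR(); o=bot.get_obs(); z=np.array([np.cos(np.radians(zang)),np.sin(np.radians(zang)),0]); y=np.array([0,0,-1.])
    T=np.c_[np.cross(y,z),y,z]
    d=R.T@(np.array(xyz)-o["eef_pos"]); r=Ro.from_matrix(R.T@T).as_rotvec(degrees=True)
    print("at",o["eef_pos"].round(4),"zang",np.degrees(np.arctan2(R[1,2],R[0,2])).round(2),"tilt",np.degrees(np.arccos(-R[2,1])).round(2),"t",round(o["t"],2),"q7",o["q"][6].round(2),"w",round(o["gripper_width"],3),"F",o["contact_force"].round(1))
    print("linear",d.round(4),"dr",r.round(2))
E
python3 -c "
from h import *
delta([.62,-.027,.27],-7.5)"
```

```text
t: 2.38
eef_pos: [0.5015, -0.24, 0.2569]
tool_rot: [-0.465, 0.465, -0.532, 0.533]
contact_force: [1.0, -0.6, -0.7]
gripper_width: 1.002
at [ 0.5015 -0.24    0.2569] zang -7.71 tilt 0.04 t 2.38 q7 0.1 w 1.002 F [ 1.  -0.6 -0.7]
linear [-0.227  -0.0131  0.0888] dr [-0.03 -0.21  0.02]
```

```bash
python3 -m crank '[{"linear":[-0.227,-0.013,0.088],"dr":[0,0,0],"hand":1},{"linear":[-0.227,-0.013,0.088],"dr":[0,0,0],"hand":1},{"linear":[-0.227,-0.013,0.088],"dr":[0,0,0],"hand":1},{"linear":[-0.227,-0.013,0.088],"dr":[0,0,0],"hand":1},{"linear":[-0.227,-0.013,0.088],"dr":[0,0,0],"hand":1},{"linear":[-0.227,-0.013,0.088],"dr":[0,0,0],"hand":1},{"linear":[-0.227,-0.013,0.088],"dr":[0,0,0],"hand":1},{"linear":[-0.227,-0.013,0.088],"dr":[0,0,0],"hand":1}]'
python3 - <<'E'
from h import *
delta([.62,-.027,.27],-7.5)
c=cam("wrist"); im=bot.read_camera("wrist"); print(-c[1].T@c[2],c[1])
for tg,z in (("bar",.12),("stub_top",.12),("wheel",0),("groove",.087)):
    for r in bot.place_of("wrist",tg)[:1]: print(tg,round(r["score"],2),r["xy"],pix2w(c,r["xy"],z))
r=bot.cut_out("wrist","bar")
for x in r[:1]:
    P=np.array([pix2w(c,(u,v),.125)[:2] for v,u in zip(*np.nonzero(x["pixels"]))],np.float32)*1000
    print(x["score"],cv2.minAreaRect(P))
    im[x["pixels"]]=im[x["pixels"]]//2+np.array([0,0,100],np.uint8)
cv2.imwrite("pics/w1.png",im)
E
```

```text
t: 3.05
eef_pos: [0.6193, -0.0254, 0.2695]
tool_rot: [0.467, -0.466, 0.532, -0.531]
contact_force: [-0.3, -0.4, -0.4]
gripper_width: 0.999
at [ 0.6193 -0.0254  0.2695] zang -7.43 tilt 0.07 t 3.05 q7 -0.33 w 0.999 F [-0.3 -0.4 -0.4]
linear [ 0.0015 -0.0005  0.0009] dr [-0.01  0.07 -0.07]
[0.62798638 0.05216423 0.41289882] [[ 9.91625678e-01 -1.29145255e-01  1.34577951e-04]
 [-1.23180443e-01 -9.45511548e-01  3.01387610e-01]
 [-3.87955346e-02 -2.98880270e-01 -9.53501699e-01]]
bar 0.69 [280.9, 191.8] [ 0.62207481 -0.02620728  0.12      ]
wheel 0.89 [275.0, 165.9] [ 0.61684532 -0.02764576  0.        ]
groove 0.83 [272.8, 182.7] [ 0.6152536  -0.02571408  0.087     ]
0.72 ((621.1024169921875, -26.598983764648438), (34.919471740722656, 109.94209289550781), 82.01739501953125)
```

View pics/w1.png

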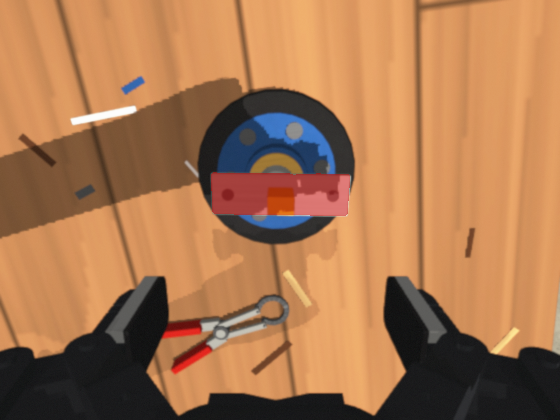

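```bash
python3 -m crank '[{"linear":[0.001,0.04,0.002],"dr":[0,0.5,0],"hand":1},{"linear":[0.001,0.08,0.002],"dr":[0,0.5,0],"hand":0.2},{"linear":[0.001,0.11,0.002],"dr":[0,0.5,0],"hand":0.2},{"linear":[0.001,0.13,0.002],"dr":[0,0.5,0],"hand":0.2},{"linear":[0.001,0.139,0.002],"dr":[0,0.5,0],"hand":0.0},{"linear":[0.001,0.139,0.002],"dr":[0,0.5,0],"hand":-1},{"linear":[0.001,0.139,0.002],"dr":[0,0.5,0],"hand":-1},{"linear":[0.001,0.139,0.002],"dr":[0,0.5,0],"hand":-1},{"linear":[0.001,0.139,0.002],"dr":[0,0.5,0],"hand":-1},{"linear":[0.001,0.139,0.002],"dr":[0,0.5,0],"hand":-1}]' 40
python3 -c "
from h import *
delta([.621,-.0266,.131],-8)"
```

```text
t: 4.18
eef_pos: [0.6213, -0.0299, 0.1318]
tool_rot: [-0.463, 0.462, -0.534, 0.535]
contact_force: [-0.4, -0.6, -0.1]
gripper_width: 0.226
at [ 0.6213 -0.0299  0.1318] zang -8.23 tilt 0.12 t 4.18 q7 -0.4 w 0.226 F [-0.4 -0.6 -0.1]
linear [-0.0032  0.0008 -0.0007] dr [-0.12 -0.23 -0.01]
```

```bash
python3 -m crank '[{"linear":[0,-0.02,0],"dr":[0,0,0],"hand":-1},{"linear":[0,-0.06,0],"dr":[0,0,0],"hand":-1},{"linear":[-0.02,-0.08,-0.011],"dr":[0,1,0],"hand":-1},{"linear":[-0.06,-0.08,-0.033],"dr":[0,3,0],"hand":-1},{"linear":[-0.095,-0.08,-0.052],"dr":[0,5,0],"hand":-1},{"linear":[-0.13,-0.08,-0.071],"dr":[0,7,0],"hand":-1},{"linear":[-0.165,-0.08,-0.090],"dr":[0,9.3,0],"hand":-1},{"linear":[-0.20,-0.08,-0.109],"dr":[0,9.3,0],"hand":-1},{"linear":[-0.235,-0.08,-0.129],"dr":[0,9.3,0],"hand":-1},{"linear":[-0.27,-0.08,-0.148],"dr":[0,9.3,0],"hand":-1}]'
python3 -m crank '[{"linear":[-0.025,0.02,-0.027],"dr":[0,0,0],"hand":-1},{"linear":[-0.033,0.04,-0.027],"dr":[0,0,0],"hand":-1},{"linear":[-0.033,0.04,-0.027],"dr":[0,0,0],"hand":-1},{"linear":[-0.033,0.04,-0.027],"dr":[0,0,0],"hand":-1}]'
python3 - <<'E'
from h import *
delta([.499,.298,.14],-17.5)
c=cam("wrist"); im=bot.read_camera("wrist"); z0=bot.get_obs()["eef_pos"][2]-.0118
for tg,z in (("bar",z0),("tray",0),("tray_free",.004),("flat_bracket",.004)):
    for r in bot.place_of("wrist",tg)[:2]: print(tg,round(r["score"],2),r["xy"],pix2w(c,r["xy"],z))
for tg,z in (("bar",z0+.005),("tray",.016),("flat_bracket",.009)):
  for x in bot.cut_out("wrist",tg)[:1]:
    P=np.array([pix2w(c,(u,v),z)[:2] for v,u in zip(*np.nonzero(x["pixels"]))],np.float32)*1000
    print(tg,x["score"],cv2.minAreaRect(P))
cv2.imwrite("pics/w2.png",im)
E
```

```text
t: 5.02
eef_pos: [0.5117, 0.2604, 0.2114]
tool_rot: [-0.419, 0.418, -0.57, 0.571]
contact_force: [0.7, 0.0, -2.6]
gripper_width: 0.222
t: 5.35
eef_pos: [0.4962, 0.2983, 0.1702]
tool_rot: [-0.418, 0.419, -0.57, 0.57]
contact_force: [-0.1, -0.6, -1.5]
gripper_width: 0.225
at [0.4962 0.2983 0.1702] zang -17.43 tilt 0.08 t 5.35 q7 -1.17 w 0.225 F [-0.1 -0.6 -1.5]
linear [-0.0006  0.0302  0.0028] dr [0.04 0.07 0.07]
bar 0.79 [275.9, 260.8] [0.4959856  0.30249683 0.15922965]
tray 0.57 [280.2, 214.6] [0.49017663 0.27125153 0.        ]
tray_free 0.79 [278.7, 183.3] [0.49765219 0.29986452 0.004     ]
tray_free 0.5 [278.0, 261.2] [0.47533473 0.23026552 0.004     ]
bar 0.98 ((494.68017578125, 297.41986083984375), (45.19282913208008, 109.95196533203125), 72.59479522705078)
tray 0.95 ((497.45758056640625, 297.6208190917969), (69.15306091308594, 136.77450561523438), 73.08831024169922)
```

View pics/w2.png

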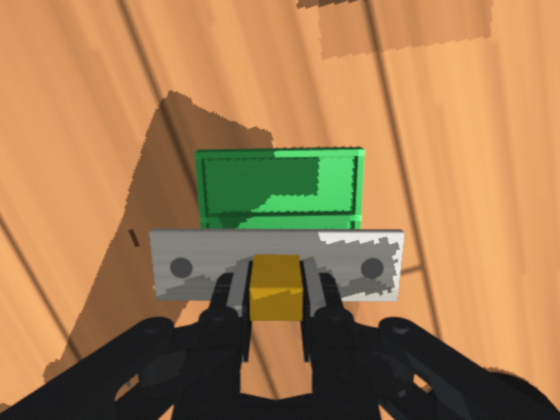

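```bash
python3 -m crank '[{"linear":[0.001,0.04,0.002],"dr":[0,0,0],"hand":-1},{"linear":[0.001,0.08,0.002],"dr":[0,0,0],"hand":-1},{"linear":[0.001,0.11,0.002],"dr":[0,0,0],"hand":-1},{"linear":[0.001,0.13,0.002],"dr":[0,0,0],"hand":-1},{"linear":[0.001,0.143,0.002],"dr":[0,0,0],"hand":-1},{"linear":[0.001,0.150,0.002],"dr":[0,0,0],"hand":-1},{"linear":[0.001,0.153,0.002],"dr":[0,0,0],"hand":-1},{"linear":[0.001,0.153,0.002],"dr":[0,0,0],"hand":-1}]'
python3 -c "
from h import *
delta([.498,.297,.0165],-17)"
```

```text
t: 6.42
eef_pos: [0.4989, 0.297, 0.0179]
tool_rot: [-0.418, 0.418, -0.57, 0.57]
contact_force: [-0.5, -0.2, -0.7]
gripper_width: 0.228
at [0.4989 0.297  0.0179] zang -17.52 tilt 0.05 t 6.42 q7 -1.28 w 0.228 F [-0.5 -0.2 -0.7]
linear [ 0.0002  0.0014 -0.0008] dr [-0.03 -0.52 -0.04]
```

```bash
python3 -m crank '[{"linear":[0,0.0015,0],"dr":[0,0,0],"hand":-1},{"linear":[0,0.0015,0],"dr":[0,0,0],"hand":-1},{"linear":[0,0.0015,0],"dr":[0,0,0],"hand":-0.2},{"linear":[0,0.0015,0],"dr":[0,0,0],"hand":-0.2},{"linear":[0,0.0015,0],"dr":[0,0,0],"hand":-0.2},{"linear":[0,-0.01,0],"dr":[0,0,0],"hand":-0.2},{"linear":[0,-0.05,0],"dr":[0,0,0],"hand":-0.2},{"linear":[0,-0.09,0],"dr":[0,0,0],"hand":0.5},{"linear":[0,-0.13,0],"dr":[0,0,0],"hand":1},{"linear":[0,-0.17,0],"dr":[0,0,0],"hand":1}]'
python3 - <<'E'
from h import *
delta([.48,-.237,.17],-76)
c=cam("wrist"); im=bot.read_camera("wrist")
for tg,z in (("bar",.004),("tray",0),("tray_free",.004)):
    for r in bot.place_of("wrist",tg)[:2]: print(tg,round(r["score"],2),r["xy"],pix2w(c,r["xy"],z))
for tg,z in (("bar",.009),("tray",.016)):
  for x in bot.cut_out("wrist",tg)[:2]:
    P=np.array([pix2w(c,(u,v),z)[:2] for v,u in zip(*np.nonzero(x["pixels"]))],np.float32)*1000
    print(tg,x["score"],cv2.minAreaRect(P))
cv2.imwrite("pics/w3.png",im)
E
```

```text
t: 7.25
eef_pos: [0.4979, 0.2966, 0.1903]
tool_rot: [0.418, -0.418, 0.57, -0.57]
contact_force: [0.4, 0.4, -0.2]
gripper_width: 0.81
at [0.4979 0.2966 0.1903] zang -17.48 tilt 0.02 t 7.25 q7 -1.15 w 0.81 F [ 0.4  0.4 -0.2]
linear [0.5144 0.0201 0.1432] dr [ 1.000e-02  5.852e+01 -2.000e-02]
bar 0.7 [279.6, 174.0] [0.50163088 0.30162868 0.004     ]
tray 0.62 [274.8, 207.6] [0.48755288 0.27143508 0.        ]
bar 0.94 ((498.63421630859375, 301.03961181640625), (35.46219253540039, 109.9416275024414), 72.52337646484375)
tray 0.59 ((490.42156982421875, 274.0061950683594), (117.521240234375, 136.3473358154297), 73.59129333496094)
```

View pics/w3.png

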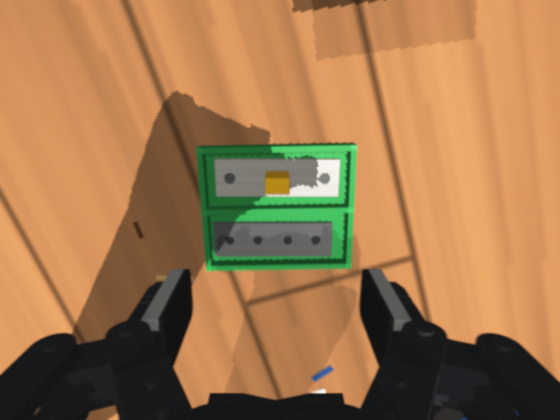

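The bar lies centred in the empty compartment (pixel 277,178), released, and the bracket is unmoved. On to the pliers.

```bash
python3 -m crank '[{"linear":[0.514,0,0.143],"dr":[0,58.5,0],"hand":1},{"linear":[0.514,0,0.143],"dr":[0,58.5,0],"hand":1},{"linear":[0.514,0,0.143],"dr":[0,58.5,0],"hand":1},{"linear":[0.514,0,0.143],"dr":[0,58.5,0],"hand":1},{"linear":[0.514,0,0.143],"dr":[0,58.5,0],"hand":1},{"linear":[0.514,0,0.143],"dr":[0,58.5,0],"hand":1},{"linear":[0.514,0,0.143],"dr":[0,58.5,0],"hand":1},{"linear":[0.514,0,0.143],"dr":[0,58.5,0],"hand":1},{"linear":[0.514,0,0.143],"dr":[0,58.5,0],"hand":1},{"linear":[0.514,0,0.143],"dr":[0,58.5,0],"hand":1}]'
python3 -c "
from h import *
delta([.475,-.236,.19],-76)"
```

```text
t: 8.38
eef_pos: [0.4825, -0.1216, 0.1861]
tool_rot: [0.085, -0.087, 0.702, -0.702]
contact_force: [1.9, 0.5, 0.6]
gripper_width: 1.0
at [ 0.4825 -0.1216  0.1861] zang -76.09 tilt 0.17 t 8.38 q7 -1.25 w 1.0 F [1.9 0.5 0.6]
linear [ 0.0348 -0.0039  0.1093] dr [ 0.06 -0.09  0.16]
```

```bash
python3 -m crank '[{"linear":[0.032,0,0.108],"dr":[0,0,0],"hand":1},{"linear":[0.032,0,0.108],"dr":[0,0,0],"hand":1},{"linear":[0.032,0,0.108],"dr":[0,0,0],"hand":1},{"linear":[0.032,0,0.108],"dr":[0,0,0],"hand":1},{"linear":[0.032,0,0.108],"dr":[0,0,0],"hand":1}]'
python3 - <<'E'
from h import *
delta([.475,-.236,.19],-76)
c=cam("wrist"); im=bot.read_camera("wrist")
for tg,z in (("handles",.01),("pliers",0),("ring_mid",.004)):
    for r in bot.place_of("wrist",tg)[:2]: print(tg,round(r["score"],2),r["xy"],pix2w(c,r["xy"],z))
for tg,z in (("pliers",.01),):
  for x in bot.cut_out("wrist",tg)[:2]:
    P=np.array([pix2w(c,(u,v),z)[:2] for v,u in zip(*np.nonzero(x["pixels"]))],np.float32)*1000
    print(tg,x["score"],cv2.minAreaRect(P))
hsv=cv2.cvtColor(im,cv2.COLOR_BGR2HSV); m=((hsv[...,0]<6)|(hsv[...,0]>174))&(hsv[...,1]>180)&(hsv[...,2]>60)
n,l,s,ce=cv2.connectedComponentsWithStats(m.astype(np.uint8))
for i in range(1,n):
  if s[i,4]>150:
    P=np.array([pix2w(c,(u,v),.015)[:2] for v,u in zip(*np.nonzero(l==i))],np.float32)*1000
    print("red",s[i],cv2.minAreaRect(P))
cv2.imwrite("pics/w4.png",im)
E
```

```text
t: 8.8
eef_pos: [0.4775, -0.234, 0.1858]
tool_rot: [0.083, -0.086, 0.702, -0.702]
contact_force: [1.4, -0.0, -0.0]
gripper_width: 1.003
at [ 0.4775 -0.234   0.1858] zang -76.26 tilt 0.19 t 8.8 q7 -1.02 w 1.003 F [ 1.4 -0.  -0. ]
linear [ 0.003  -0.0042  0.0013] dr [ 0.09 -0.26  0.17]
pliers 0.74 [278.3, 126.4] [ 0.52229128 -0.22382893  0.        ]
pliers 0.74 ((524.8621215820312, -223.9136962890625), (173.63192749023438, 67.11115264892578), 13.768081665039062)
red [242 153  25  69 784] ((467.59075927734375, -215.5074920654297), (62.3829345703125, 10.291372299194336), 0.8593479990959167)
red [291 153  26  68 767] ((478.2212829589844, -257.703369140625), (61.08295822143555, 9.948650360107422), 28.117168426513672)
```

View pics/w4.png

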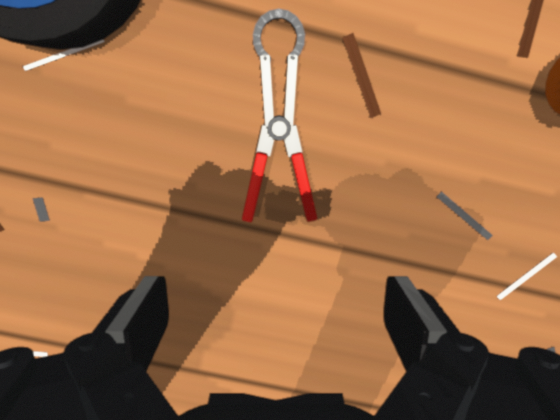

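Pliers: rivet at (279,128), handles at (254,187) and (304,187), ring at (279,35). They lie square to the gripper.

```bash
python3 -m crank '[{"linear":[0.0055,0.04,0.0015],"dr":[0,-0.5,0],"hand":1},{"linear":[0.0055,0.08,0.0015],"dr":[0,-0.5,0],"hand":1},{"linear":[0.0055,0.12,0.0015],"dr":[0,-0.5,0],"hand":1},{"linear":[0.0055,0.145,0.0015],"dr":[0,-0.5,0],"hand":1},{"linear":[0.0055,0.155,0.0015],"dr":[0,-0.5,0],"hand":1},{"linear":[0.0055,0.155,0.0015],"dr":[0,-0.5,0],"hand":1}]'
python3 -c "
from h import *
delta([.4725,-.2367,.001],-75.7)"
```

```text
t: 9.55
eef_pos: [0.4729, -0.2335, 0.0304]
tool_rot: [0.088, -0.091, 0.702, -0.7]
contact_force: [-0.7, -0.3, 0.0]
gripper_width: 1.0
at [ 0.4729 -0.2335  0.0304] zang -75.41 tilt 0.27 t 9.55 q7 -1.04 w 1.0 F [-0.7 -0.3  0. ]
linear [0.001  0.0294 0.0031] dr [0.17 0.29 0.2 ]
```

```bash
python3 -m crank '[{"linear":[0.001,0.01,0.003],"dr":[0.2,0.3,0.2],"hand":1},{"linear":[0.001,0.022,0.003],"dr":[0.2,0.3,0.2],"hand":1},{"linear":[0.001,0.029,0.003],"dr":[0.2,0.3,0.2],"hand":1},{"linear":[0.001,0.029,0.003],"dr":[0.2,0.3,0.2],"hand":1},{"linear":[0.001,0.029,0.003],"dr":[0.2,0.3,0.2],"hand":0},{"linear":[0.001,0.029,0.003],"dr":[0.2,0.3,0.2],"hand":-1},{"linear":[0.001,0.029,0.003],"dr":[0.2,0.3,0.2],"hand":-1},{"linear":[0.001,0.029,0.003],"dr":[0.2,0.3,0.2],"hand":-1},{"linear":[0.001,0.029,0.003],"dr":[0.2,0.3,0.2],"hand":-1},{"linear":[0.001,0.029,0.003],"dr":[0.2,0.3,0.2],"hand":-1}]' 60
python3 -m crank '[{"linear":[0,0,0],"dr":[0,0,0],"hand":-1},{"linear":[0,0,0],"dr":[0,0,0],"hand":-1}]'
python3 - <<'E'
from h import *
delta([.4725,-.2367,.001],-75.7)
E
```

```text
t: 10.38
eef_pos: [0.4752, -0.239, 0.0056]
tool_rot: [-0.089, 0.085, -0.7, 0.703]
contact_force: [-3.1, 1.3, 17.1]
gripper_width: 0.277
t: 10.55
eef_pos: [0.4752, -0.239, 0.0056]
tool_rot: [-0.089, 0.085, -0.7, 0.703]
contact_force: [-3.4, 0.6, 16.7]
gripper_width: 0.278
at [ 0.4752 -0.239   0.0056] zang -75.83 tilt 0.45 t 10.55 q7 -1.05 w 0.278 F [-3.4  0.6 16.7]
linear [ 0.0021  0.0046 -0.0029] dr [-0.31 -0.13 -0.33]
```

```bash
python3 - <<'E'
from h import *
im=bot.read_camera("wrist"); im2=bot.read_camera("scene")[180:330,120:320]
a=cv2.resize(im2,(560,420),interpolation=cv2.INTER_CUBIC)
cv2.imwrite("pics/w5.png",np.hstack([im,a])[:, :1120][:, :] if 0 else cv2.resize(np.hstack([im,a]),(800,300)))
c=cam("wrist")
for tg,z in (("handles",.01),("pliers",0),("ring_mid",.004)):
    for r in bot.place_of("wrist",tg)[:1]: print(tg,round(r["score"],2),r["xy"],pix2w(c,r["xy"],z))
E
```

```text
handles 0.83 [275.6, 287.9] [ 0.47219741 -0.23827532  0.01      ]
pliers 0.67 [271.6, 147.7] [ 0.52728881 -0.22276949  0.        ]
```

View pics/w5.png

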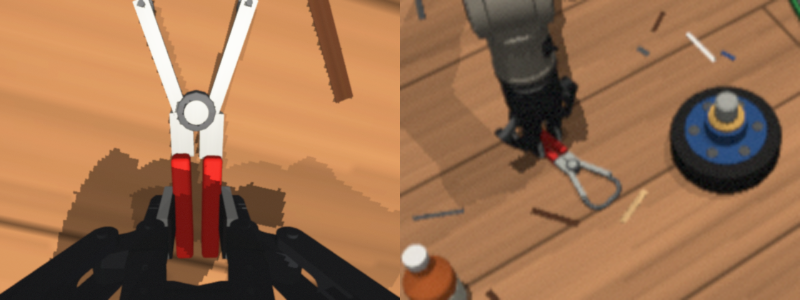

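Handles are parallel and centred in the pads, so the pliers are squeezed. The ring is spread in the scene view and the stub is now bare. I'll lift and go next to the stub.

```bash
python3 -m crank '[{"linear":[0,-0.015,0],"dr":[0,0,0],"hand":-1},{"linear":[0,-0.045,0],"dr":[0,0,0],"hand":-1},{"linear":[0,-0.085,0],"dr":[0,0,0],"hand":-1},{"linear":[0,-0.125,0],"dr":[0,0,0],"hand":-1},{"linear":[-0.012,-0.16,-0.017],"dr":[0,0,0],"hand":-1},{"linear":[-0.03,-0.19,-0.04],"dr":[0,0,0],"hand":-1},{"linear":[-0.05,-0.214,-0.068],"dr":[0,0,0],"hand":-1},{"linear":[-0.07,-0.214,-0.097],"dr":[0,0,0],"hand":-1},{"linear":[-0.087,-0.214,-0.121],"dr":[0,0,0],"hand":-1},{"linear":[-0.087,-0.214,-0.121],"dr":[0,0,0],"hand":-1}]' 80
cat > look.py <<'E'
from h import *
import sys
np.set_printoptions(precision=4,suppress=True)
tag=sys.argv[1]
delta([.513,-.055,.22],-75.5)
o=bot.get_obs(); e=o["eef_pos"]; u=e[2]-.0056
c=cam("wrist"); im=bot.read_camera("wrist")
L=(("handles",u+.01),("pliers",u),("ring_mid",u+.004),("stub_top",.12),("groove",.087),("wheel",0))
for tg,z in L:
    for r in bot.place_of("wrist",tg)[:1]: print("wrist",tg,round(r["score"],2),np.round(r["xy"],1),pix2w(c,r["xy"],z))
cs=cam("scene"); s=bot.read_camera("scene")
for tg,z in L:
    for r in bot.place_of("scene",tg)[:1]: print("scene",tg,round(r["score"],2),np.round(r["xy"],1),pix2w(cs,r["xy"],z))
cv2.imwrite(f"pics/{tag}w.png",im); cv2.imwrite(f"pics/{tag}s.png",s)
x,y=w2pix(cs,[.6,-.05,.13]).astype(int)
s=cv2.resize(s[y-45:y+45,x-60:x+60],(560,420),interpolation=cv2.INTER_CUBIC)
print("crop origin",x-60,y-45)
cv2.imwrite(f"pics/{tag}.png",cv2.resize(np.hstack([im,s]),(800,300)))
E
python3 look.py a
```

```text
t: 11.63
eef_pos: [0.5298, -0.0912, 0.2184]
tool_rot: [0.093, -0.088, 0.701, -0.701]
contact_force: [0.1, 0.4, -2.3]
gripper_width: 0.255
at [ 0.5298 -0.0912  0.2184] zang -75.26 tilt 0.4 t 11.63 q7 -1.31 w 0.255 F [ 0.1  0.4 -2.3]
linear [ 0.007  -0.0017 -0.0393] dr [-0.04  0.24 -0.4 ]
wrist handles 0.89 [278. 286.] [ 0.5279 -0.0913  0.2228]
wrist pliers 0.84 [273.4 149.3] [ 0.5813 -0.0753  0.2128]
wrist stub_top 0.79 [207.1  43.7] [ 0.6192 -0.024   0.12  ]
wrist groove 0.93 [216.7  51.9] [ 0.6181 -0.025   0.087 ]
wrist wheel 0.65 [230.8  63.1] [ 0.6171 -0.025   0.    ]
scene handles 0.85 [239.3 199.1] [ 0.5389 -0.1052  0.2228]
scene pliers 0.9 [254.8 210.5] [ 0.5852 -0.0886  0.2128]
scene stub_top 0.76 [285.2 231.4] [ 0.6285 -0.023   0.12  ]
scene groove 0.75 [286.6 233.8] [ 0.6187 -0.0104  0.087 ]
scene wheel 0.7 [237.9 196.1] [ 0.3613 -0.0176  0.    ]
crop origin 210 181
```

View pics/a.png

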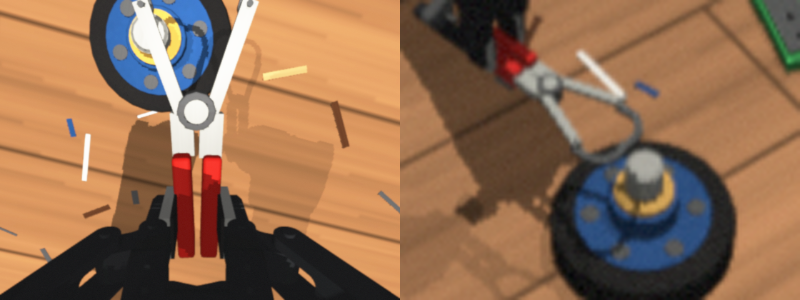

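```bash
python3 - <<'E'
from h import *
np.set_printoptions(precision=4,suppress=True)
c=cam("wrist"); cs=cam("scene"); o=bot.get_obs(); u=o["eef_pos"][2]-.0056
a=pix2w(c,(272,2),u+.01); b=pix2w(c,(273.8,149),u+.01); h=pix2w(c,(275,320),u+.01)
for p,q in ((a,b),(b,h),(a,h)): print("yaw",np.degrees(np.arctan2(*(p-q)[1::-1])))
r=np.array([.5813,-.0753]); y=np.radians(15.2)
for yy in (14.5,15.5,16.5):
    y=np.radians(yy); rm=r+.053*np.array([np.cos(y),np.sin(y)]); print(yy,"ring",rm,"scene pix",w2pix(cs,[*rm,u+.004]))
print("stub pix",w2pix(cs,[.6182,-.0247,.12]),"rivet pix",w2pix(cs,[*r,u+.015]))
s=cv2.imread("pics/as.png"); x0,y0=225,175
cv2.imwrite("pics/crop1.png",cv2.resize(s[y0:y0+75,x0:x0+100],(800,600),interpolation=cv2.INTER_NEAREST))
E
```

```text
yaw 14.790294701287191
yaw 14.490248174358252
yaw 14.609964060475853
14.5 ring [ 0.6326 -0.062 ] scene pix [274.1074 217.472 ]
15.5 ring [ 0.6324 -0.0611] scene pix [274.3503 217.2467]
16.5 ring [ 0.6321 -0.0602] scene pix [274.5881 217.0182]
stub pix [282.467  229.1164] rivet pix [258.2219 203.7232]
```

View pics/crop1.png

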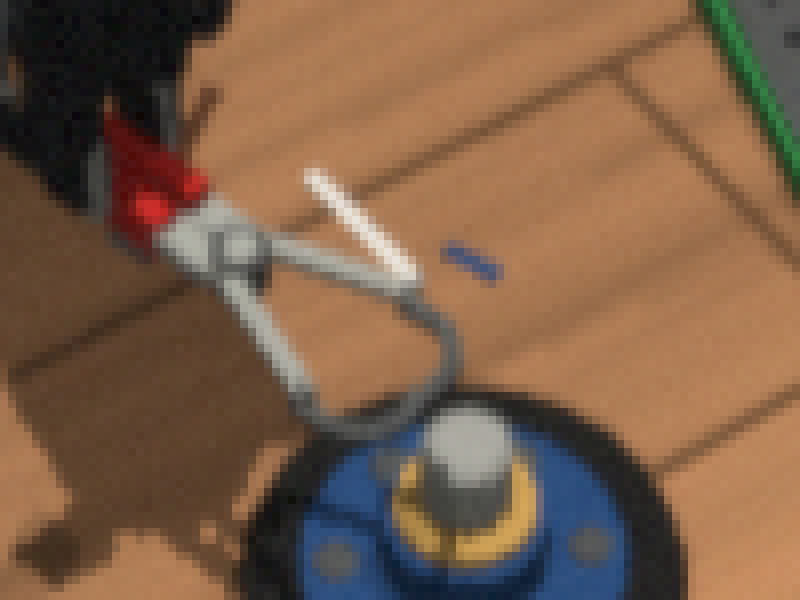

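```bash
python3 - <<'E'
from h import *
np.set_printoptions(precision=4,suppress=True)
delta([.513,-.055,.22],-75.5)
o=bot.get_obs(); e=o["eef_pos"]; u=e[2]-.0056; cs=cam("scene"); c=cam("wrist")
r=e[:2]+[.0515,.0159]; y=np.radians(14.7); rm=r+.053*np.array([np.cos(y),np.sin(y)])
print("rivet",r,w2pix(cs,[*r,u+.015]),"ring",rm,w2pix(cs,[*rm,u+.004]))
print("tcp at pliers plane pix in wrist",w2pix(c,[e[0],e[1],u+.01]), w2pix(c,[*r,u+.015]))
im=bot.read_camera("wrist")
for tg,z in (("pliers",u),("handles",u+.01),("stub_top",.12),("groove",.087),("wheel",0)):
    for q in bot.place_of("wrist",tg)[:1]: print(tg,round(q["score"],2),np.round(q["xy"],1),pix2w(c,q["xy"],z))
g=cv2.HoughCircles(cv2.GaussianBlur(cv2.cvtColor(im,6),(5,5),0)[100:200,220:330],cv2.HOUGH_GRADIENT,1,30,param1=100,param2=15,minRadius=12,maxRadius=40)
print(g)
E
```

```text
at [ 0.5277 -0.0993  0.2173] zang -75.83 tilt 0.28 t 12.33 q7 -1.3 w 0.255 F [-0.5  0.6 -2.5]
linear [ 0.0034 -0.0029 -0.0465] dr [-0.2  -0.33 -0.2 ]
rivet [ 0.5792 -0.0834] [255.0567 204.5919] ring [ 0.6304 -0.0699] [270.9819 218.3289]
tcp at pliers plane pix in wrist [278.9591 282.0181] [271.7602 155.4229]
pliers 0.79 [270.7 152.2] [ 0.5779 -0.0832  0.2117]
handles 0.84 [277.3 282.9] [ 0.5271 -0.0987  0.2217]
stub_top 0.94 [190.5  38.8] [ 0.6176 -0.0235  0.12  ]
groove 0.75 [201.2  45.1] [ 0.6178 -0.0237  0.087 ]
wheel 0.74 [223.4  54.3] [ 0.6206 -0.0269  0.    ]
[[[54.5 56.5 17.2]]]
```

```bash
python3 -m crank '[{"linear":[0.0005,0,-0.02],"dr":[0,0,0],"hand":-1},{"linear":[0.0005,0.02,-0.04],"dr":[0,0,0],"hand":-1},{"linear":[0.0005,0.045,-0.047],"dr":[0,0,0],"hand":-1},{"linear":[0.0005,0.07,-0.047],"dr":[0,0,0],"hand":-1},{"linear":[0.0005,0.078,-0.047],"dr":[0,0,0],"hand":-1},{"linear":[0.0005,0.078,-0.047],"dr":[0,0,0],"hand":-1},{"linear":[0.0005,0.078,-0.047],"dr":[0,0,0],"hand":-1},{"linear":[0.0005,0.078,-0.047],"dr":[0,0,0],"hand":-1},{"linear":[0.0005,0.078,-0.047],"dr":[0,0,0],"hand":-1},{"linear":[0.0005,0.078,-0.047],"dr":[0,0,0],"hand":-1}]'
cat > look2.py <<'E'
from h import *
import sys
np.set_printoptions(precision=4,suppress=True)
o=bot.get_obs(); e=o["eef_pos"]; u=e[2]-.0056; cs=cam("scene")
R=toolR(); za=np.degrees(np.arctan2(R[1,2],R[0,2])); y=np.radians(za+90+.5)
# ring in tool frame: about 107 mm ahead
rm=e[:2]+[.0512,.016]+.053*np.array([np.cos(y),np.sin(y)])
delta([*(e[:2]+[.618,-.0243]-rm),e[2]],-75.8)
print("ring",rm,u+.004,"pix",w2pix(cs,[*rm,u+.004]),"stub",w2pix(cs,[.618,-.0243,.12]))
s=bot.read_camera("scene"); x0,y0=240,185
cv2.imwrite(f"pics/{sys.argv[1]}.png",cv2.resize(s[y0:y0+75,x0:x0+100],(800,600),interpolation=cv2.INTER_CUBIC))
E
python3 look2.py b
```

```text
t: 13.47
eef_pos: [0.517, -0.0542, 0.1404]
tool_rot: [-0.089, 0.085, -0.7, 0.703]
contact_force: [-0.4, 0.1, -2.1]
gripper_width: 0.257
at [ 0.517  -0.0542  0.1404] zang -75.85 tilt 0.41 t 13.47 q7 -1.42 w 0.257 F [-0.4  0.1 -2.1]
linear [ 0.0013 -0.     -0.0008] dr [-0.24 -0.05 -0.33]
ring [ 0.6195 -0.0248] 0.13882201829082547 pix [282.8376 225.3356] stub [282.5459 228.9987]
```

View pics/b.png

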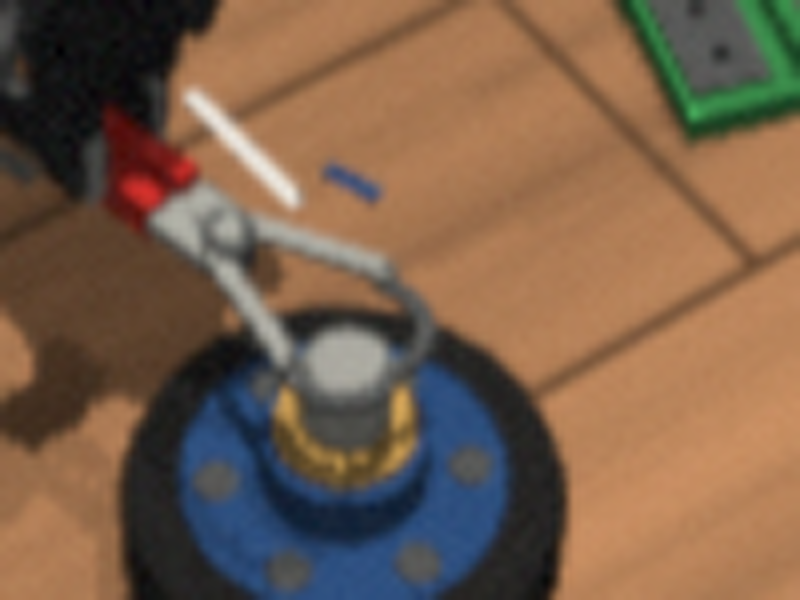

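```bash
python3 - <<'E'
from h import *
s=cv2.cvtColor(bot.read_camera("scene"),6); cv2.imwrite("pics/b_full.png",s); a=cv2.cvtColor(cv2.imread("pics/as.png"),6)
np.set_printoptions(linewidth=200)
print("now"); print(s[222:244,272:298]); print("before"); print(a[222:244,272:298])
E
```

```text
now
[[137 125 122 122 120 114 108 102 104 103 102 105 109 114 120 111 100  86  82  90 103 121 133 135 131 133]
 [161 138 114 105 100  86  71  71  66  70  69  73  75  77  92  96 104  96  71  78  97 109 125 134 136 135]
 [170 151 108  72  53  43  41  36  41  41  44  49  45  45  46  46  48  55  54  61  95  97 116 128 134 136]
 [165 169 139  76  40  34  37  39  49  59  70  78  69  56  46  39  37  39  36  46  81  86  91 106 116 132]
 [146 170 165 106  50  36  44  65  97 117 125 132 123 113  89  59  42  34  37  51  81  85  68  54  75 107]
 [106 151 167 139  90  57  70 112 147 163 166 165 166 158 142 112  69  45  41  61  86  84  56  40  45  63]
 [ 59 109 162 162 114  80 110 150 166 168 170 171 166 168 168 154 105  66  57  75  90  71  44  38  39  40]
 [ 32  69 143 149 110  96 133 163 170 167 170 170 169 170 169 165 121  93  81  86  81  57  44  36  41  35]
 [ 38  52 103 122  94  97 134 162 169 167 170 169 171 170 170 158 121 114  88  80  68  61  49  41  42  38]
 [ 59  65  71  73  82  95 115 155 168 168 167 170 169 170 165 142 109 112  83  69  72  71  64  60  47  38]
 [ 79  83  76  67  91  92 
[... 2920 characters left out ...]
  74  79  78  76  94 158 169 162 109  78  74  73  74  72]
 [ 58  67 118 111 104  81  67  65  67  67  76  80  74  76  76  81 101 158 171 163 108  76  72  73  74  72]
 [ 59  74 113 133 135 112  84  66  66  68  76  78  79  74  78 102 129 162 169 155 105  76  76  75  77  73]
 [ 46  73  98 129 139 137 111  77  65  64  73  71  79  77  84 140 161 167 167 139  93  71  71  75  75  74]
 [ 47  63  75 110 131 140 139 106  74  65  91  81 100 116 125 160 167 168 152 109  80  56  71  76  74  77]
 [ 43  48  65  84 108 138 145 135  89  78 136 126 146 162 165 167 167 154 120  83  65  49  66  71  79  84]
 [ 37  32  62  74  80 120 139 123  89  89 149 161 163 165 166 154 141 118  87  73  52  49  70  72  77  85]]
```

Numeric check: the ring's near edge crosses rows 233–235 in front of the stub, and its right arc is at column 292. The ring is therefore centred on the stub (disc centre 283.4,230.2) to about 1–2 mm, and above it. I'll lower it slowly.

```bash
python3 -m crank '[{"linear":[0.001,0,-0.001],"dr":[0,0,0],"hand":-1},{"linear":[0.001,0.004,-0.001],"dr":[0,0,0],"hand":-1},{"linear":[0.001,0.008,-0.001],"dr":[0,0,0],"hand":-1},{"linear":[0.001,0.012,-0.001],"dr":[0,0,0],"hand":-1},{"linear":[0.001,0.015,-0.001],"dr":[0,0,0],"hand":-1},{"linear":[0.001,0.018,-0.001],"dr":[0,0,0],"hand":-1},{"linear":[0.001,0.021,-0.001],"dr":[0,0,0],"hand":-1},{"linear":[0.001,0.024,-0.001],"dr":[0,0,0],"hand":-1},{"linear":[0.001,0.026,-0.001],"dr":[0,0,0],"hand":-1},{"linear":[0.001,0.026,-0.001],"dr":[0,0,0],"hand":-1}]'
python3 - <<'E'
from h import *
delta([.518,-.0541,.0886],-75.8); print(bot.get_obs()["torque"])
E
```

```text
t: 14.4
eef_pos: [0.5146, -0.0532, 0.1126]
tool_rot: [-0.088, 0.086, -0.701, 0.703]
contact_force: [-0.1, 0.8, -3.0]
gripper_width: 0.258
at [ 0.5146 -0.0532  0.1126] zang -75.81 tilt 0.24 t 14.4 q7 -1.43 w 0.258 F [-0.1  0.8 -3. ]
linear [-0.003   0.0241  0.0016] dr [-0.19 -0.01 -0.15]
[-0.01382723  0.12938141  0.02086477]
```

```bash
python3 -m crank '[{"linear":[0,0.003,0],"dr":[0,0,0],"hand":-1},{"linear":[0,0.006,0],"dr":[0,0,0],"hand":-1},{"linear":[0,0.009,0],"dr":[0,0,0],"hand":-1},{"linear":[0,0.012,0],"dr":[0,0,0],"hand":-1},{"linear":[0,0.015,0],"dr":[0,0,0],"hand":-1},{"linear":[0,0.018,0],"dr":[0,0,0],"hand":-1},{"linear":[0,0.020,0],"dr":[0,0,0],"hand":-1},{"linear":[0,0.021,0],"dr":[0,0,0],"hand":-1},{"linear":[0,0.021,0],"dr":[0,0,0],"hand":-1},{"linear":[0,0.021,0],"dr":[0,0,0],"hand":-1}]'
python3 - <<'E'
from h import *
delta([.5146,-.0532,.0886],-75.8); print(bot.get_obs()["torque"])
E
```

```text
t: 15.23
eef_pos: [0.5151, -0.0532, 0.0922]
tool_rot: [-0.089, 0.086, -0.701, 0.703]
contact_force: [0.6, -0.3, -3.2]
gripper_width: 0.248
at [ 0.5151 -0.0532  0.0922] zang -75.82 tilt 0.28 t 15.23 q7 -1.44 w 0.248 F [ 0.6 -0.3 -3.2]
linear [ 0.0005  0.0036 -0.0002] dr [-0.2  -0.02 -0.2 ]
[-0.04305734  0.11100469  0.00477147]
```

```bash
python3 -m crank '[{"linear":[0,0.001,0],"dr":[0,0,0],"hand":-1},{"linear":[0,0.002,0],"dr":[0,0,0],"hand":-1},{"linear":[0,0.003,0],"dr":[0,0,0],"hand":-1},{"linear":[0,0.003,0],"dr":[0,0,0],"hand":-1},{"linear":[0,0.003,0],"dr":[0,0,0],"hand":-1}]'
python3 look2.py c; python3 - <<'E'
from h import *
print(bot.get_obs()["torque"])
c=cam("wrist"); u=bot.get_obs()["eef_pos"][2]-.0056; im=bot.read_camera("wrist"); cv2.imwrite("pics/cw.png",im)
for tg,z in (("pliers",u),("handles",u+.01),("stub_top",.12)):
    for q in bot.place_of("wrist",tg)[:1]: print(tg,round(q["score"],2),np.round(q["xy"],1),pix2w(c,q["xy"],z))
s=cv2.imread("pics/c.png"); cv2.imwrite("pics/c2.png",cv2.resize(np.hstack([im,cv2.resize(s,(560,420))]),(800,300)))
E
```

```text
t: 15.65
eef_pos: [0.5152, -0.0533, 0.0893]
tool_rot: [-0.089, 0.086, -0.701, 0.703]
contact_force: [-0.9, -0.4, -1.0]
gripper_width: 0.253
at [ 0.5152 -0.0533  0.0893] zang -75.82 tilt 0.3 t 15.65 q7 -1.44 w 0.253 F [-0.9 -0.4 -1. ]
linear [-0.0003  0.      0.0005] dr [-0.21 -0.02 -0.21]
ring [ 0.6176 -0.0239] 0.08765168024831549 pix [282.4075 235.6568] stub [282.5459 228.9987]
[ 0.00897983  0.01025464 -0.04227464]
pliers 0.89 [276.5 148.9] [ 0.56725865 -0.03910071  0.08369161]
handles 0.63 [275.7 284.8] [ 0.51357687 -0.05230081  0.09369161]
```

View pics/c2.png

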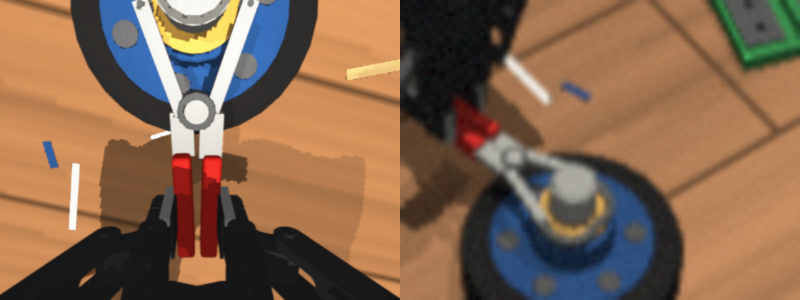

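The ring is around the stub on the washer: stub centred between the jaws at column ~193 of 400, and the wrist load dropped from 3.2 to 1.0 N as it touched. One quick check of the bar before handing in.

```bash
python3 - <<'E'
from h import *
bot.read_camera("top"); c=cam("top")
for x in bot.cut_out("top","bar")[:2]:
    P=np.array([pix2w(c,(u,v),.009)[:2] for v,u in zip(*np.nonzero(x["pixels"]))],np.float32)*1000
    print(x["score"],cv2.minAreaRect(P))
delta([.5152,-.0533,.0893],-75.8); o=bot.get_obs(); print(abs(o["joint_vel"]).max())
print(bot.hand_in())
E
```

```text
0.79 ((500.04388427734375, 297.4304504394531), (40.878379821777344, 113.9305419921875), 72.74560546875)
at [ 0.5152 -0.0533  0.0892] zang -75.82 tilt 0.3 t 16.0 q7 -1.44 w 0.257 F [-0.8 -0.8 -1.4]
linear [-0.     -0.0001  0.    ] dr [-0.2  -0.02 -0.21]
0.0016080186051928087
the job is handed in; nothing more can be done
None
```

I moved the keeper bar into the tray's empty compartment. I then squeezed the pliers to the stop and slid the spread ring down onto the washer. The job was handed in at t = 16.0 s with the pliers still gripped; the hand-in gives no verdict.

**Last checks:**
- **Bar:** it lies released and lengthwise in the compartment. From close by its centre was within about 2 mm of the compartment centre and its angle within about 1°. The coarser top view at the end still puts it within about 5 mm.
- **Ring:** estimated at about (0.618, -0.024) and 87.7 mm high, roughly 1 mm off the axle line and from groove level. The load on the wrist fell from 3.2 N to about 1 N as it touched the washer, and the last picture shows the stub centred between the jaws.
- **Pliers:** tilt is about 0.3° (0.005 rad) and the arm was at rest. Grip was set to 80 N; neither the contact force nor the squeeze angle is reported directly. In the pictures the handles looked parallel.

**Readings that disagreed:**
- **Opening:** the gripper reading came to about 22 mm instead of the 28 mm stated for squeezed handles. I put this down to pad give or reading scale.
- **Positions:** the scene camera's positions differed by several mm from the wrist camera's. Part of that was the arm still settling when I took the pictures. I relied on the ring and stub seen in the same picture.
- **Bystanders:** I saw the bracket in place after laying the bar. I did not re-measure the bracket, glue bottle or birdhouse at the end.

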